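# Set a gouge up in the grinding jig

## Robot

A 6-joint arm with a two-finger parallel gripper is mounted at the origin on the work surface. World frame = base frame: x ahead of the robot, y to its left, z up, the work surface at z = 0. Lengths are in m, angles in rad, forces in N, time in s.
With the tool pointing down it reaches from about 0.3 to 0.875 m from the base axis. Payload 6.4 kg.
Tool frame: the origin (TCP) lies midway between the tips of the shut fingers; the grasp point (between the pads) lies 19 mm behind it; z points along the fingers, x is the direction in which the jaws open and shut, and the axes are right-handed (so a half turn about z gives the same grasp; the last joint's range is limited). The gripper opens to 88 mm and grips with 3 to 60 N. Pads are 18 mm wide; open, the fingers measure 123 mm over their backs; the gripper's body (75 mm by 187 mm) begins 45 mm behind the grasp point.
Start: joints at [0.926, 0.181, 1.607, -0, 1.354, -0.206], TCP at [0.244, 0.521, 0.239] pointing down, gripper open.
Joint ranges: [-2.99, 2.99], [-0.89, 2.07], [0.3, 2.58], [-1.14, 4.28], [0, 2.63], [-3.12, 3.12]. Speed limits (rad/s): [2.57, 2.57, 3.01, 3.14, 3.14, 3.14].

## Interface

Orientations are given as a rotation vector (axis times angle).
In Python, from plant import readout, capture, workorder gives the robot as it stands.
- The arm moves only by the tool drive_tool, never from a script. Its argument "moves" is a list of rows, each a list of 3 entries, a list of its own where there are three numbers: the gripper command: -1 is shut, 1 is fully open, values between are in proportion, then the shift along the world's x, y, z in cm, then the turn about the world's z in units of 6 degrees (1.0 is 6 degrees). In form: [[grip, [tx, ty, tz], roll], ...]. A call has 1 to 8 rows; each row shifts and turns the pose as measured when the row begins; what a row does not reach is not made up. A row lasts 1/12 s, in which the tool goes at most 41.7 mm and 7.16 degrees, less where a joint would pass 70% of its speed; a pose out of reach is approached as far as the arm can. A call with a gripper value outside its range is refused whole. The fingers move at their own pace and stop on an object; "grip_force" is the grip in N (left out, the last holds). Time passes only in rows, so rows that do not move let the fingers close. It gives the time, the measured TCP pose, the force and the opening at its end, in the units of the state.
- readout.sense(): the state, without advancing time (a new reading comes with each control period).
- capture(name): name is "side" or "top"; returns a dict with "image" (480x640x3 uint8, red, green, blue), "fx", "fy", "cx", "cy" (pixels), "camera_from_world" (4x4, takes a point from world to camera coordinates). Camera axes: x right, y down, z forward; pixel columns grow to the right and rows downward; lengths in m; the calibration is good to about 2 mm. A picture is of the moment at which its call begins. There is no depth.
- workorder.finish_job(): hands the job in, once; it reports no verdict.
The state is a dict: "clock": time; "q": joint angles; "qvel": joint speeds; "effort": joint torques, N m; "position": TCP position; "tcp_rot": TCP orientation; "ft_force": force on the tool from outside, world axes, zero at the start; "torque": the same for the moment, N m; "width": opening from 0.0 (shut) to 1.0 (fully open).
Only numpy, scipy, OpenCV 4.12 (cv2) and the standard library are available. Lean on these libraries where they do the work, as an engineer would, in place of code of your own. Each camera call takes 0.05 s, during which the arm holds its last target.

## Task

The grinder is switched off and I want to check the bevel of the roughing gouge (the turning tool with the U-shaped blade, not the flat skew) against its wheel. Take it from the rack, press the butt of its handle firmly home in the V pocket at the end of the jig's arm with the blade clear of the wheel; then, keeping the butt home, lower the blade gently, hollow side up and in line with the arm, until it rests on the middle of the wheel's rim, and only then let go. Do not drop or force the edge on the stone, and leave the other things on the bench as they are.

Things in the scene. Friction and masses are not known exactly. Their poses are not given: they have to be found in the camera images.
- gouge: Loose woodturning tool, 350 mm, 0.2-0.33 kg: round wooden handle (29 mm thick, 210 mm long), ferrule, neck, U-section steel blade (22 mm outside, 92 mm long). Origin on the centre line in the handle, 185 mm from the butt end, near the centre of mass: grip here. x to the cutting edge, z out of the hollow side. Starts level in one of the rack's places, centre line 50 mm up, hollow side up.
- gouge_butt (a point): Centre of the domed butt of the gouge's handle (dome radius 14 mm), on the centre line 14 mm in from the butt end and 171 mm behind the gouge's origin.
- gouge_edge (a point): Lowest point of the gouge's cutting end: 165 mm ahead of the gouge's origin and 11 mm below the centre line.
- v_arm: Fixed jig arm, 20 mm square bar from under the grinder's wheel to a pocket at its end. Origin on the table below the pocket's seat, x level along the bar to the wheel, in its middle plane. Pocket: level floor 66 mm wide, 46 mm above the table, from 21 mm behind the seat to 41 mm ahead; on it two upright plates 34 mm high form a V seen from above, 45 degrees each, open to the wheel and above.
- pocket_seat (a point): Where the centre of the gouge's domed butt lies when it is home, touching the pocket's floor and both plates of the V: 14 mm above the floor, 60 mm above the table. With the butt home, the edge meets the wheel when the gouge's nose is raised by 0.36 to 0.46 rad, depending on where the grinder is bolted.
- rack: Low fixed wooden rack: two notched rails, 160 mm wide, 18 mm thick, 105 mm behind and 115 mm ahead of the origin along x, teeth up to 46 and 51 mm high, under the tools' handles and blades. A bar 12 mm high, 30 mm wide joins them along the middle. Origin on the table; x along the tools. Its two places lie 33 mm to either side along y; either may hold the gouge.
- skew: Skew chisel, a bystander: the same handle, but a flat steel blade 25 mm wide and 6 mm thick with a slanted end. Origin on its centre line, 185 mm from the butt end, x towards the edge. Lies in the other place of the rack. Leave it there.
- slip_stone: Bystander: dark grey sharpening stone, 110 x 45 x 14 mm, lying flat. Origin under its centre.
- dresser: Bystander: dark steel wheel dresser, 240 mm long, 37 mm high, lying flat. Origin under its middle, x towards its star wheels.
- bowl: Bystander: turned wooden bowl, 144 mm across, 58 mm high. Origin under its centre.
- plate_blank: Bystander: half-turned wooden plate, 184 mm across, 28 mm high. Origin under its centre.
- mallet: Bystander: wooden carver's mallet standing on its head, 88 mm across, 235 mm high. Origin under its centre.
- wax_jar: Bystander: brown glass jar with a steel cap, 72 mm across, 75 mm high. Origin under its centre.
- base_board: Fixed ply board with jig bracket and bench grinder. Origin on the table, x along the arm from the pocket. The wheel over the arm: stone, 200 mm diameter, 30 mm wide, does not turn, axle level along y, 135 mm up, in the arm's middle plane, 382 to 412 mm level from the seat: the grinder is bolted at different places in its slots, which is not measured. Its front, up to 75 degrees, is bare of guard.

How it is judged:
By the outcome, as a careful person would: the job done as asked, in the order asked, and still so for the second after the job is handed in, with the robot touching nothing.
It also fails if it takes over 72 s, if anything falls off the work surface, if the arm or the gripper's body presses on something with over 40 N, if the wrist force passes 120 N, or if a joint passes its speed limit or range.

## Working session

There is one attempt and no reset: what is moved stays moved. The work goes in short steps, Python scripts to look and compute and a tool call to move; the robot and the scene stay as the last step left them, time stands still between calls to the robot, and variables do not carry over. Pictures are saved under pics/ and viewed, and the job is handed in when it is done.

Besides the shell and the picture viewer there is one more tool, called as name(argument=value, ...), one argument or row to a line, values as JSON. drive_tool: Moves the arm, as the interface text tells. Its arguments: {"type":"object","properties":{"moves":{"type":"array","items":{"type":"array"}},"grip_force":{"type":"number"}},"required":["moves"]}

```bash
ls; mkdir -p pics; python3 - <<'E'
from plant import readout, capture, workorder
import cv2,numpy as np
print(readout.sense())
for n in("side","top"):
    c=capture(n); cv2.imwrite(f"pics/{n}0.png",c["image"][:,:,::-1]); print(n,c["fx"],c["fy"],c["cx"],c["cy"]); print(np.round(c["camera_from_world"],4).tolist())
E
```

```text
pics
{'clock': 0.0, 'q': array([ 9.25659087e-01,  1.81513407e-01,  1.60796254e+00, -5.16228029e-06,
        1.35381383e+00, -2.06266589e-01]), 'qvel': array([ 6.74435332e-04, -4.93136433e-04,  5.83014228e-05, -5.34778089e-04,
        1.41015012e-03, -4.74669749e-04]), 'effort': array([ 5.58605770e-04, -4.33857107e+01, -3.41855013e+01,  7.02971988e-02,
        3.85957828e-02, -8.48097852e-05]), 'position': array([0.24397641, 0.52009908, 0.23784766]), 'tcp_rot': array([ 2.65122258e+00,  1.68429046e+00, -2.49196656e-03]), 'ft_force': array([-0.63077503,  0.14007555, -0.01461072]), 'torque': array([ 0.03380671, -0.038176  ,  0.0151309 ]), 'width': 0.9997335491826909}
side 538.63974572812 538.63974572812 318.3464164102747 241.9184101056605
[[0.9929, -0.1177, -0.0153, -0.5267], [-0.0901, -0.6632, -0.743, 0.1063], [0.0773, 0.7391, -0.6692, 1.4554], [0.0, 0.0, 0.0, 1.0]]
top 596.258560875411 596.258560875411 325.025161460317 241.6693018475793
[[0.0231, -0.9997, -0.0036, -0.0085], [-0.9855, -0.0221, -0.1683, 0.5229], [0.1681, 0.0074, -0.9857, 1.3963], [0.0, 0.0, 0.0, 1.0]]
```

View pics/side0.png

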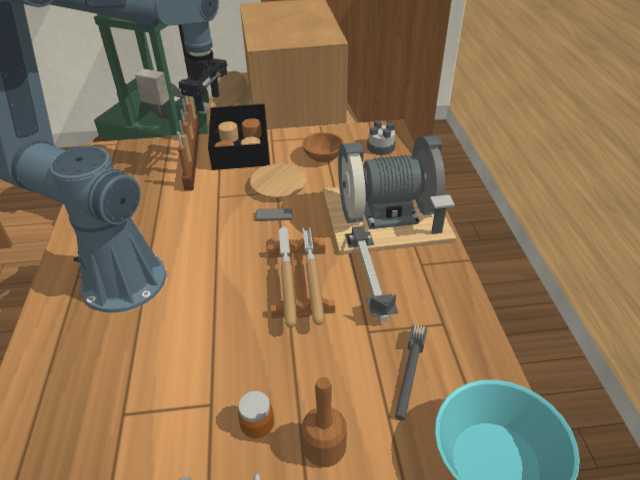

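View pics/top0.png

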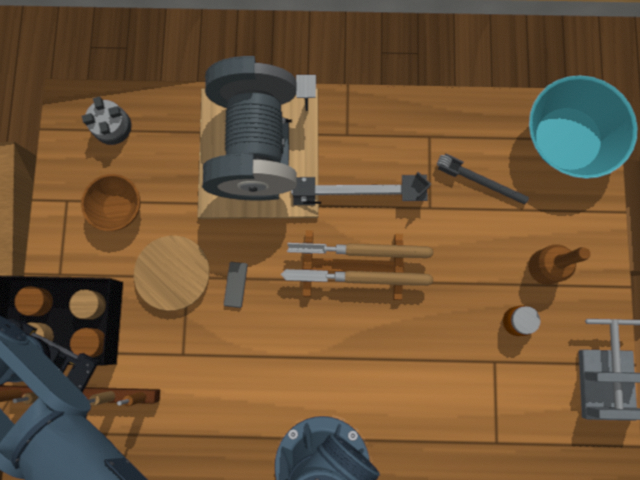

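The top view has the two tools near (355,250) and (355,278), with the arm pocket at about (415,187). I'll zoom in to see which is the gouge.

```bash
python3 - <<'E'
import cv2
t=cv2.imread("pics/top0.png"); cv2.imwrite("pics/topz.png",cv2.resize(t[225:305,270:445],(787,360),interpolation=cv2.INTER_CUBIC))
cv2.imwrite("pics/topj.png",cv2.resize(t[130:230,190:440],(800,320),interpolation=cv2.INTER_CUBIC))
t=cv2.imread("pics/side0.png"); cv2.imwrite("pics/sidez.png",cv2.resize(t[220:330,250:410],(800,550),interpolation=cv2.INTER_CUBIC))
E
```

```text
(no output)
```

View pics/topz.png

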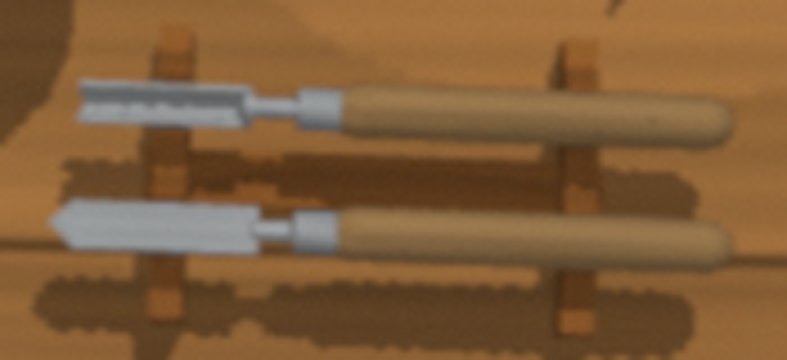

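View pics/topj.png

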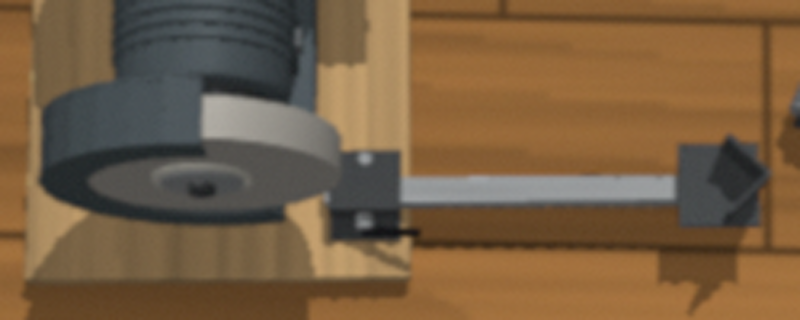

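View pics/sidez.png

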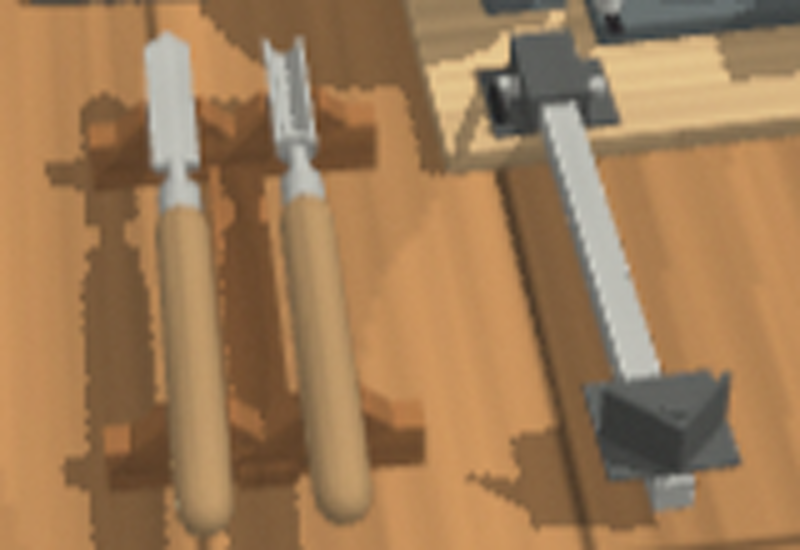

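```bash
python3 - <<'E'
import cv2
t=cv2.imread("pics/top0.png"); s=cv2.imread("pics/side0.png")
def z(im,r0,r1,c0,c1,k,n): cv2.imwrite(n,cv2.resize(im[r0:r1,c0:c1],None,fx=k,fy=k,interpolation=cv2.INTER_CUBIC))
z(t,160,215,380,440,10,"pics/pk_t.png")
z(s,285,325,355,405,12,"pics/pk_s.png")
z(t,140,210,200,320,6,"pics/wh_t.png")
z(s,130,250,325,405,5,"pics/wh_s.png")
E
```

```text
(no output)
```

View pics/pk_t.png

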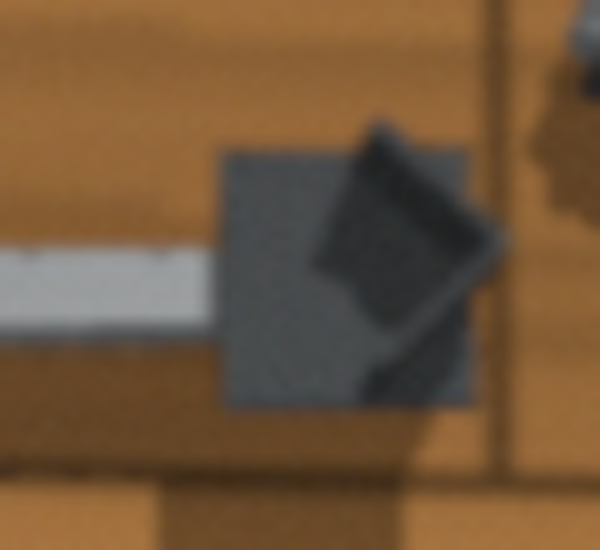

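View pics/pk_s.png

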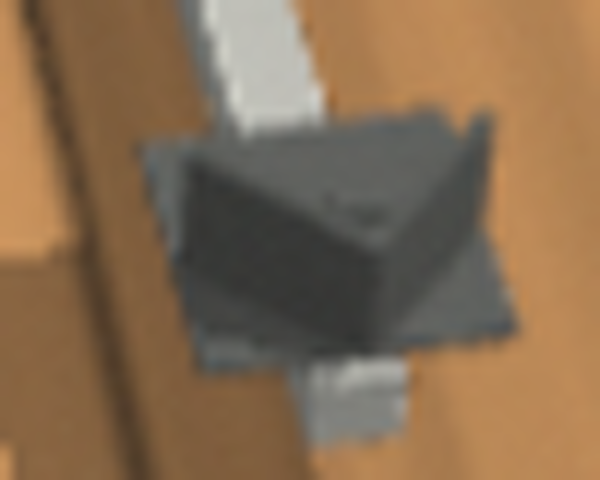

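View pics/wh_t.png

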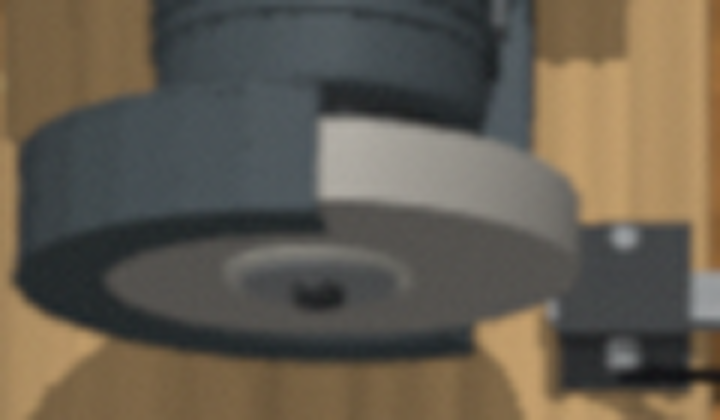

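View pics/wh_s.png

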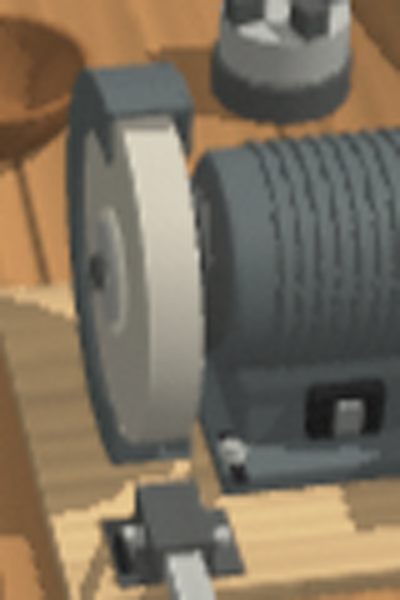

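```bash
cat > h.py <<'E'
import numpy as np,cv2
from scipy.optimize import least_squares
def cams():
    from plant import capture
    return {n:capture(n) for n in("side","top")}
def proj(c,P):
    P=np.atleast_2d(P);M=c["camera_from_world"];Q=P@M[:3,:3].T+M[:3,3]
    return np.c_[c["fx"]*Q[:,0]/Q[:,2]+c["cx"],c["fy"]*Q[:,1]/Q[:,2]+c["cy"]]
def unz(u,k,c0,r0): u=np.atleast_2d(u).astype(float); return np.c_[c0+(u[:,0]+.5)/k-.5, r0+(u[:,1]+.5)/k-.5]
def loc(p,L): # p x,y,yaw ; L local
    c,s=np.cos(p[2]),np.sin(p[2]); L=np.atleast_2d(L)
    return np.c_[p[0]+c*L[:,0]-s*L[:,1],p[1]+s*L[:,0]+c*L[:,1],L[:,2]]
E
python3 - <<'E'
from h import *
C=cams(); T,S=C["top"],C["side"]
L=np.array([[.041,-.033,.046],[.041,.033,.046],[-.021,-.033,.046],[-.021,.033,.046]])
# arm x ~ +y world: yaw~pi/2; local +y = -x world (near robot, image down in top)
Lt=L; ut=unz([[220,150],[225,408],[470,150],[477,405]],10,380,160)
us=unz([[445,105],[143,145],[518,330],[203,370]],12,355,285)
f=lambda p:np.r_[(proj(T,loc(p,L))-ut).ravel(),(proj(S,loc(p,L))-us).ravel()]
r=least_squares(f,[.6,-.2,1.57]); a=r.x; print("arm",a,np.round(r.fun,1))
G=np.array([[-.185,0,.05],[.025,0,.05],[.165,0,.05-.002]])
gt=unz([[733,125],[342,112],[80,103]],4.5,270,225)
gs=unz([[346,523],[303,198]],5,250,220)
f=lambda p:np.r_[(proj(T,loc(p,G))-gt).ravel(),(proj(S,loc(p,G[:2]))-gs).ravel()]
r=least_squares(f,[.45,0,1.57]); g=r.x; print("gouge",g,np.round(r.fun,1))
print("gouge in arm frame", np.array([[np.cos(a[2]),np.sin(a[2])],[-np.sin(a[2]),np.cos(a[2])]])@(g[:2]-a[:2]))
# wheel
th=np.linspace(0,2*np.pi,361)
for D in (.38,.39,.40,.41):
    P=lambda y:loc(a,np.c_[D-.1*np.cos(th),0*th+y,.135+.1*np.sin(th)])
    pt=np.vstack([proj(T,P(y)) for y in(-.015,.015)]); 
    ps={y:proj(S,P(y)) for y in(-.015,.015)}
    print(D,"top right col",pt[:,0].max(),"nut",proj(T,loc(a,[D,.02,.135])), proj(S,loc(a,[D,.02,.135])),"side lowest",ps[.015][ps[.015][:,1].argmax()],ps[-.015][ps[-.015][:,0].argmax()])
print("obs top right",unz([578,190],6,200,140),"nut top",unz([318,293],6,200,140),"side nut",unz([97,268],5,325,130),"side right",unz([203,330],5,325,130))
E
```

```text
arm [ 0.66283676 -0.22187863  1.59570101] [-0.4 -0.2 -0.2  0.1 -0.1 -0.3 -0.   0.4  0.3  0.3 -0.5  0.   0.4  0.3
 -0.1  0.3]
gouge [ 0.50406805 -0.06986742  1.55867226] [-0.  -0.1 -0.7 -0.2 -0.7 -0.  -0.1 -0.6  0.1  2.9]
gouge in arm frame [0.15591775 0.15493407]
0.38 top right col 302.55546745436976 nut [[258.96372452 186.20071364]] [[347.05943099 187.19813406]] side lowest [352.33819861 222.04800198] [366.64982925 200.98723209]
0.39 top right col 298.2383439434068 nut [[254.61606513 186.21254523]] [[346.42304233 185.14579524]] side lowest [351.57994287 219.83705169] [365.87808373 198.7484956 ]
0.4 top right col 293.92361556365285 nut [[250.26861077 186.22437626]] [[345.79272394 183.11303288]] side lowest [350.92760714 217.64748747] [365.11411559 196.53232029]
0.41 top right col 289.6098348186244 nut [[245.92136143 186.23620674]] [[345.16838938 181.09956823]] side lowest [350.28144   215.4786281] [364.35780785 194.33836684]
obs top right [[295.91666667 171.25      ]] nut top [[252.58333333 188.41666667]] side nut [[344.  183.2]] side right [[365.2 195.6]]
```

Fit: the gouge origin is at about (0.504,-0.070) with yaw 1.559. The seat is at (0.663,-0.222), arm yaw 1.596, and the wheel is about 0.396 m out. I'll approach with the jaws partly open so they clear the skew.

drive_tool(
  moves=[
    [0.14,[1.6,-3.7,0],-1],
    [0.14,[1.6,-3.7,0],-1],
    [0.14,[1.6,-3.7,0],-1],
    [0.14,[1.6,-3.7,0],-1],
    [0.14,[1.6,-3.7,0],-1],
    [0.14,[1.6,-3.7,0],-1],
    [0.14,[1.6,-3.7,0],-1],
    [0.14,[1.6,-3.7,0],-1],
  ],
  grip_force=30,
)

```text
clock: 0.87
position: [0.3695, 0.2186, 0.236]
tcp_rot: [-3.111, -0.427, 0.002]
ft_force: [0.4, 0.4, -0.1]
width: 0.569
```

drive_tool(
  moves=[
    [0.14,[1.7,-3.6,0],-0.5],
    [0.14,[1.7,-3.6,0],-0.5],
    [0.14,[1.7,-3.6,0],-0.5],
    [0.14,[1.7,-3.6,0],-0.4],
    [0.14,[1.7,-3.6,0],-0.4],
    [0.14,[1.7,-3.6,0],-0.4],
    [0.14,[1.7,-3.6,0],0],
    [0.14,[0.9,-2.2,0],0],
  ],
)

```text
clock: 1.53
position: [0.5003, -0.0728, 0.2371]
tcp_rot: [-3.14, 0.054, -0.007]
ft_force: [-0.3, -0.1, 0.3]
width: 0.565
```

```bash
cat > st.py <<'E'
from h import *
from plant import readout
from scipy.spatial.transform import Rotation as R
s=readout.sense(); X=R.from_rotvec(s["tcp_rot"]).as_matrix()
print(round(s["clock"],2),np.round(s["position"],4),"jawyaw",round(float(np.arctan2(X[1,0],X[0,0])),4),"z",np.round(X[:,2],3),"F",np.round(s["ft_force"],1),"T",np.round(s["torque"],2),"w",round(float(s["width"])*88,1))
E
python3 st.py
```

```text
1.53 [ 0.5003 -0.0728  0.2371] jawyaw -0.0347 z [ 0.004  0.001 -1.   ] F [-0.3 -0.1  0.3] T [-0.07  0.09 -0.05] w 49.7
```

drive_tool(
  moves=[
    [0.14,[0.3,0.2,-3],0.2],
    [0.14,[0.1,0.1,-3],0],
    [0.14,[0,0,-3],0],
    [0.14,[0,0,-3],0],
    [0.14,[0,0,-1],0],
    [0.14,[0,0,0],0],
  ],
)

```text
clock: 2.03
position: [0.5076, -0.0789, 0.1045]
tcp_rot: [3.138, -0.037, 0.017]
ft_force: [-0.5, 0.0, 0.5]
width: 0.573
```

```bash
python3 st.py; python3 - <<'E'
from h import *
C=cams()
for n,b in(("top",(180,320,260,450)),("side",(200,340,240,400))):
    cv2.imwrite(f"pics/a_{n}.png",cv2.resize(C[n]["image"][b[0]:b[1],b[2]:b[3],::-1],None,fx=4,fy=4,interpolation=cv2.INTER_CUBIC))
E
```

```text
2.03 [ 0.5076 -0.0789  0.1045] jawyaw -0.0239 z [ 0.011 -0.003 -1.   ] F [-0.5  0.   0.5] T [-0.11  0.05  0.01] w 50.4
```

View pics/a_side.png

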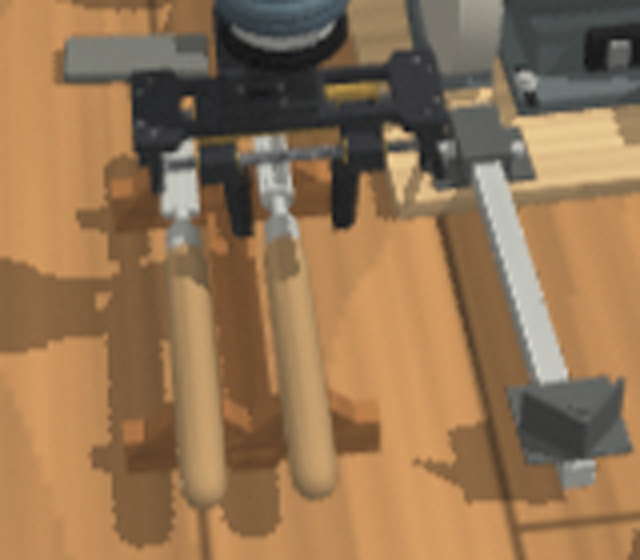

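View pics/a_top.png

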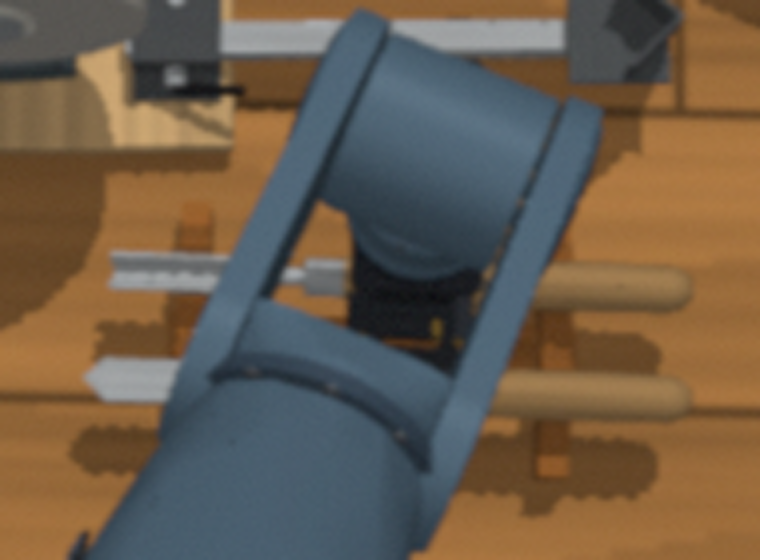

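Both pictures show the fingers either side of the gouge handle, level with it, and the inner finger clear of the skew.

drive_tool(
  moves=[
    [0.14,[-0.3,0.9,-2],0.1],
    [0.14,[0,0,-1],0],
    [0.14,[0,0,0],0],
  ],
)

```text
clock: 2.38
position: [0.5107, -0.0715, 0.0824]
tcp_rot: [3.133, -0.019, 0.039]
ft_force: [-1.0, 0.3, 0.1]
width: 0.569
```

```bash
python3 st.py
```

```text
2.38 [ 0.5107 -0.0715  0.0824] jawyaw -0.0119 z [ 0.025 -0.008 -1.   ] F [-1.   0.3  0.1] T [-0.03  0.07 -0.01] w 50.1
```

drive_tool(
  moves=[
    [0.14,[0,0,0],0],
    [0.14,[0,0,0],0],
    [0.14,[0,0,0],0],
    [0.14,[0,0,0],0],
  ],
)

```text
clock: 2.72
position: [0.5141, -0.073, 0.0874]
tcp_rot: [3.13, -0.018, 0.049]
ft_force: [-0.1, -0.3, -0.7]
width: 0.57
```

```bash
python3 st.py
```

```text
2.72 [ 0.5141 -0.073   0.0874] jawyaw -0.0116 z [ 0.031 -0.011 -0.999] F [-0.1 -0.3 -0.7] T [-0.04  0.08 -0.04] w 50.2
```

drive_tool(
  moves=[
    [0.14,[-0.6,0.2,-3],0],
    [0.14,[-0.6,0.2,-2.6],0],
  ],
)

```text
clock: 2.88
position: [0.5092, -0.072, 0.0378]
tcp_rot: [3.124, -0.019, 0.074]
ft_force: [0.1, -0.2, -1.1]
width: 0.57
```

```bash
python3 st.py
```

```text
2.88 [ 0.5092 -0.072   0.0378] jawyaw -0.0116 z [ 0.047 -0.017 -0.999] F [ 0.1 -0.2 -1.1] T [-0.04  0.11 -0.01] w 50.1
```

drive_tool(
  moves=[
    [0.14,[-0.6,0.2,-0.8],0],
    [-1,[-0.1,0,-0.1],0],
    [-1,[-0.1,0,-0.1],0],
    [-1,[-0.1,0,-0.1],0],
    [-1,[-0.1,0,-0.1],0],
  ],
  grip_force=25,
)

```text
clock: 3.3
position: [0.5038, -0.0707, 0.0277]
tcp_rot: [3.122, -0.021, 0.091]
ft_force: [0.7, -0.8, -2.7]
width: 0.301
```

```bash
python3 st.py
```

```text
3.3 [ 0.5038 -0.0707  0.0277] jawyaw -0.0132 z [ 0.058 -0.019 -0.998] F [ 0.7 -0.8 -2.7] T [-0.07  0.06  0.01] w 26.5
```

drive_tool(
  moves=[
    [-1,[0,0,1.5],0],
    [-1,[0,0,3],0],
    [-1,[0,0,3],0],
  ],
)

```text
clock: 3.55
position: [0.5009, -0.0696, 0.1021]
tcp_rot: [3.126, -0.022, 0.078]
ft_force: [0.2, -0.0, -2.0]
width: 0.3
```

```bash
python3 st.py;  python3 - <<'E'
from h import *
C=cams()
for n,b in(("top",(150,320,220,450)),("side",(180,340,240,410))):
    cv2.imwrite(f"pics/b_{n}.png",cv2.resize(C[n]["image"][b[0]:b[1],b[2]:b[3],::-1],None,fx=3.4,fy=3.4,interpolation=cv2.INTER_CUBIC))
E
```

```text
3.55 [ 0.5009 -0.0696  0.1021] jawyaw -0.0135 z [ 0.05  -0.015 -0.999] F [ 0.2 -0.  -2. ] T [-0.1   0.07 -0.05] w 26.4
```

View pics/b_side.png

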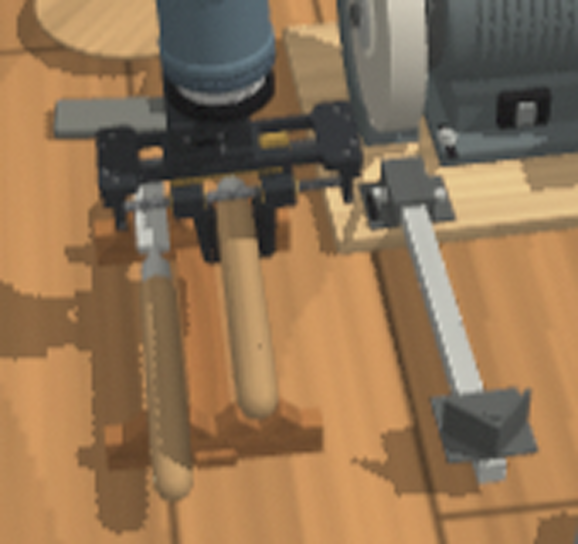

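View pics/b_top.png

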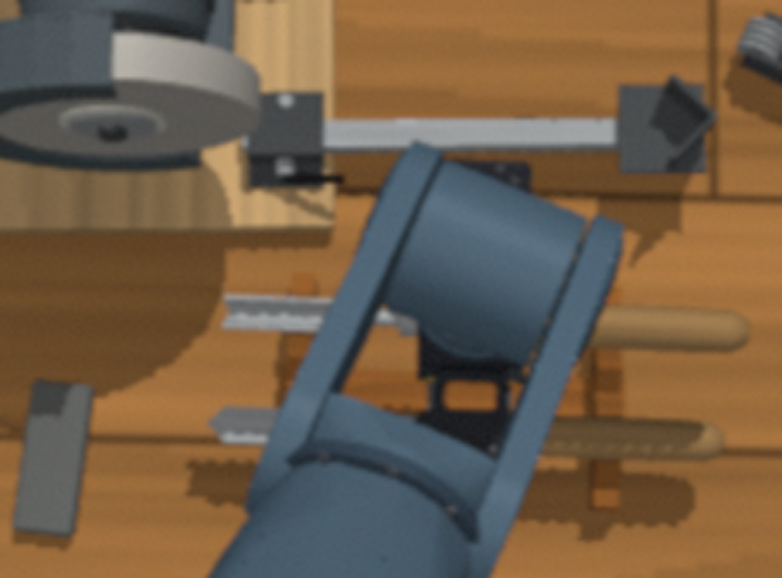

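The gouge is lifted and looks about level, and the skew is still in place. The butt end is at side (258,415) and top (748,330) in the crops. I'll triangulate the butt and edge.

```bash
cat >> h.py <<'E'
def tri(C,ut,us):
    f=lambda p:np.r_[(proj(C["top"],p)-ut).ravel(),(proj(C["side"],p)-us).ravel()]
    r=least_squares(f,[.55,0,.1]); return r.x,r.fun
E
python3 - <<'E'
from h import *
C=cams(); print(tri(C,unz([748,330],3.4,220,150),unz([262,418],3.4,240,180)))
E
```

```text
(array([ 0.50044414, -0.25752894,  0.12851457]), array([ 0.04990377,  1.02801726,  0.99437232, -0.25296268]))
```

drive_tool(
  moves=[
    [-1,[3,1,0],0.6],
    [-1,[3,1,0],0.6],
    [-1,[3,1,0],0.4],
    [-1,[2.5,0.8,0],0.2],
  ],
)

```text
clock: 4.08
position: [0.611, -0.0304, 0.0949]
tcp_rot: [3.121, 0.279, 0.063]
ft_force: [-0.0, -0.5, -2.6]
width: 0.3
```

```bash
python3 st.py
```

```text
4.08 [ 0.611  -0.0304  0.0949] jawyaw 0.1787 z [ 0.041 -0.004 -0.999] F [-0.  -0.5 -2.6] T [-0.12  0.04 -0.03] w 26.4
```

drive_tool(
  moves=[
    [-1,[2.0,0.3,-1],0],
    [-1,[0.2,0,-2],0],
    [-1,[0,0,-1.4],0],
  ],
)

```text
clock: 4.33
position: [0.6383, -0.0252, 0.0474]
tcp_rot: [3.12, 0.286, 0.066]
ft_force: [-1.2, 0.2, -4.0]
width: 0.305
```

```bash
python3 st.py; python3 - <<'E'
from h import *
C=cams()
for n,b in(("top",(120,260,260,450)),("side",(180,340,260,420))):
    cv2.imwrite(f"pics/c_{n}.png",cv2.resize(C[n]["image"][b[0]:b[1],b[2]:b[3],::-1],None,fx=4,fy=4,interpolation=cv2.INTER_CUBIC))
E
```

```text
4.33 [ 0.6383 -0.0252  0.0474] jawyaw 0.1828 z [ 0.043 -0.004 -0.999] F [-1.2  0.2 -4. ] T [-0.08  0.08  0.06] w 26.9
```

View pics/c_side.png

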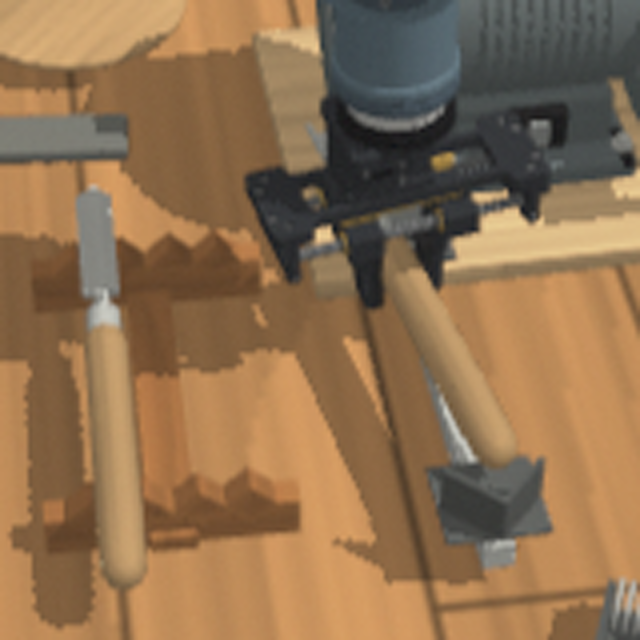

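View pics/c_top.png

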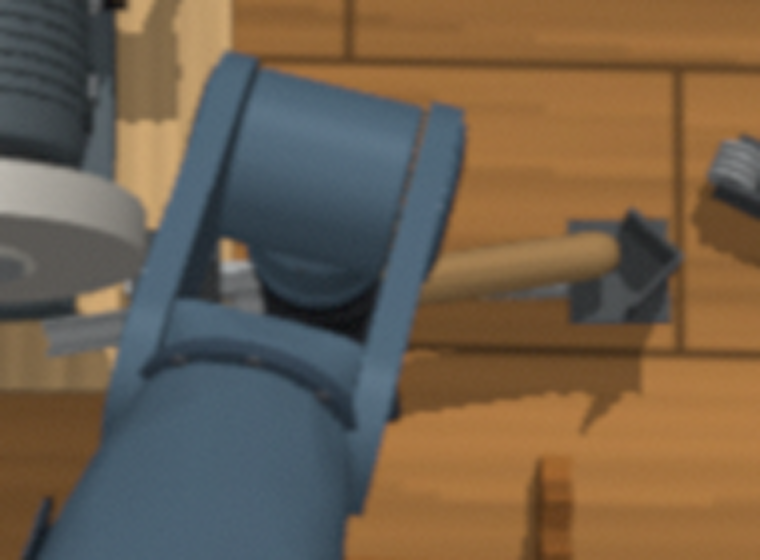

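The butt end is just in front of the V, at top crop (618,255). Next I'll ease it in.

drive_tool(
  moves=[
    [-1,[-0.5,-1.5,0],0],
    [-1,[0,-1,0],0],
    [-1,[0,-0.5,0],0],
  ],
)

```text
clock: 4.68
position: [0.6277, -0.0532, 0.0427]
tcp_rot: [3.126, 0.289, 0.049]
ft_force: [1.8, 7.3, -3.0]
width: 0.297
```

```bash
python3 st.py
```

```text
4.68 [ 0.6277 -0.0532  0.0427] jawyaw 0.1844 z [ 0.031  0.001 -1.   ] F [ 1.8  7.3 -3. ] T [ 0.98 -0.28  0.61] w 26.1
```

drive_tool(
  moves=[
    [-1,[0.1,-0.7,0.6],0],
    [-1,[0.1,-0.7,1.0],0],
    [-1,[0.1,-0.8,1.0],0],
    [-1,[0.1,-0.8,1.0],0],
  ],
)

```text
clock: 5.02
position: [0.6183, -0.059, 0.0714]
tcp_rot: [-3.085, -0.288, -0.007]
ft_force: [-2.2, 20.0, -0.9]
width: 0.304
```

```bash
python3 st.py; python3 - <<'E'
from h import *
C=cams()
for n,b in(("top",(120,260,260,450)),("side",(180,340,260,420))):
    cv2.imwrite(f"pics/d_{n}.png",cv2.resize(C[n]["image"][b[0]:b[1],b[2]:b[3],::-1],None,fx=4,fy=4,interpolation=cv2.INTER_CUBIC))
E
```

```text
5.02 [ 0.6183 -0.059   0.0714] jawyaw 0.1861 z [ 0.001  0.043 -0.999] F [-2.2 20.  -0.9] T [2.92 0.25 0.46] w 26.7
```

View pics/d_side.png

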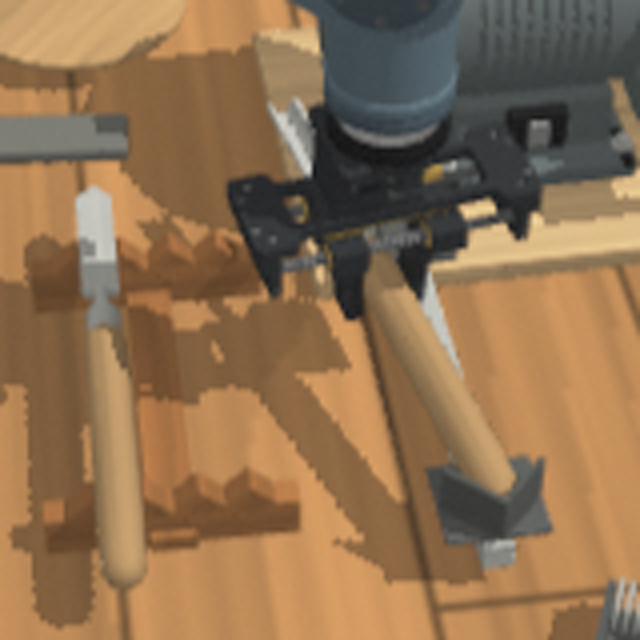

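View pics/d_top.png

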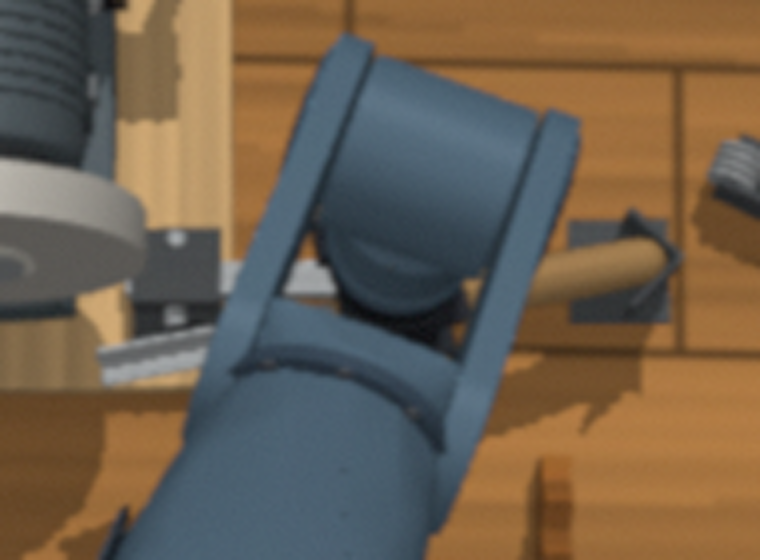

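drive_tool(
  moves=[
    [-1,[0.4,-0.4,1.2],0],
    [-1,[0.4,-0.5,1.2],0],
    [-1,[0.4,-0.5,1.2],0],
    [-1,[0.3,-0.6,1.2],0],
  ],
)

```text
clock: 5.45
position: [0.6292, -0.0701, 0.12]
tcp_rot: [-3.071, -0.292, 0.005]
ft_force: [-0.1, 4.3, -1.9]
width: 0.3
```

```bash
python3 st.py; python3 - <<'E'
from h import *
C=cams()
for n,b in(("top",(120,260,260,450)),("side",(180,340,260,420))):
    cv2.imwrite(f"pics/e_{n}.png",cv2.resize(C[n]["image"][b[0]:b[1],b[2]:b[3],::-1],None,fx=4,fy=4,interpolation=cv2.INTER_CUBIC))
E
```

```text
5.45 [ 0.6292 -0.0701  0.12  ] jawyaw 0.1898 z [-0.008  0.057 -0.998] F [-0.1  4.3 -1.9] T [ 0.54  0.09 -0.01] w 26.4
```

View pics/e_side.png

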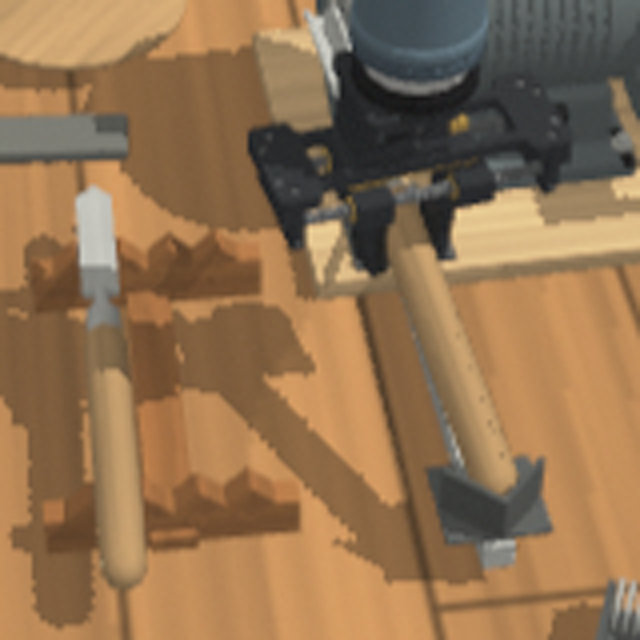

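View pics/e_top.png

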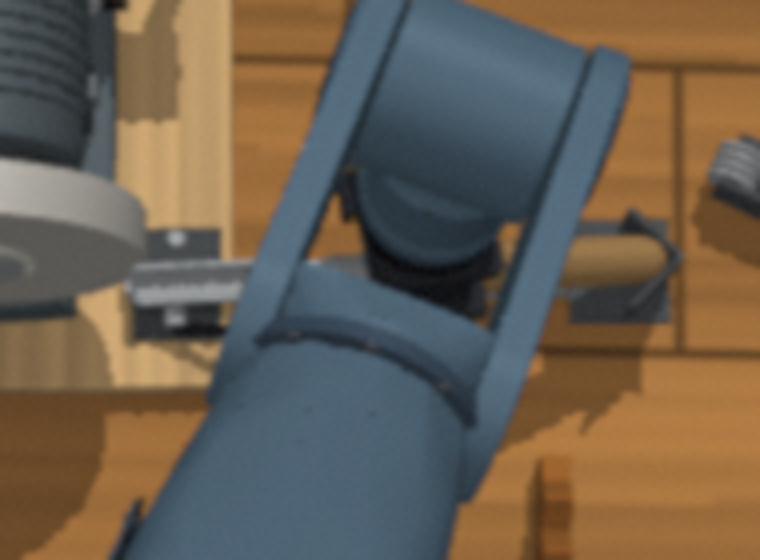

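drive_tool(
  moves=[
    [-1,[0.2,-0.7,1.1],0],
    [-1,[0.2,-0.8,1.0],0],
  ],
)

```text
clock: 5.72
position: [0.6326, -0.0818, 0.1425]
tcp_rot: [-3.065, -0.291, 0.004]
ft_force: [-0.1, 7.7, 2.0]
width: 0.299
```

```bash
cat >> st.py <<'E'
S=np.array([.6628,-.2219]); ay=1.5957
Hc=s["position"]-.021*X[:,2]; d=Hc[:2]-S; r=np.hypot(*d); th=np.arccos(min(1,r/.171))
print("grip",np.round(Hc,4),"r",round(float(r),4),"theta",round(float(th),3),"yaw rel arm",round(float(np.arctan2(d[1],d[0])-ay),3),"buttz if home horiz",round(float(Hc[2]-.171*np.sin(th)),4),"theta if buttz=.06",round(float(np.arcsin((Hc[2]-.06)/.171)),3), "jaw rel", round(float(np.arctan2(X[1,0],X[0,0])+np.pi/2-ay+.0),3))
E
python3 st.py
```

```text
5.72 [ 0.6326 -0.0818  0.1425] jawyaw 0.1894 z [-0.009  0.062 -0.998] F [-0.1  7.7  2. ] T [1.21 0.18 0.05] w 26.3
grip [ 0.6328 -0.0831  0.1634] r 0.142 theta 0.591 yaw rel arm 0.188 buttz if home horiz 0.0681 theta if buttz=.06 0.649 jaw rel 0.165
```

drive_tool(
  moves=[
    [-1,[0.8,-0.2,-0.3],-0.5],
    [-1,[0.9,-0.2,-0.4],-0.6],
    [-1,[0.9,-0.2,-0.4],-0.5],
  ],
)

```text
clock: 5.97
position: [0.6598, -0.08, 0.1387]
tcp_rot: [-3.064, -0.025, -0.012]
ft_force: [-1.6, 11.2, 3.4]
width: 0.304
```

```bash
python3 st.py; python3 - <<'E'
from h import *
C=cams()
for n,b in(("top",(120,260,240,450)),("side",(120,330,260,420))):
    cv2.imwrite(f"pics/f_{n}.png",cv2.resize(C[n]["image"][b[0]:b[1],b[2]:b[3],::-1],None,fx=2.85 if n=="side" else 3.8,fy=2.85 if n=="side" else 3.8,interpolation=cv2.INTER_CUBIC))
E
```

```text
5.97 [ 0.6598 -0.08    0.1387] jawyaw 0.0161 z [ 0.007  0.077 -0.997] F [-1.6 11.2  3.4] T [ 1.62  0.62 -0.21] w 26.8
grip [ 0.6597 -0.0816  0.1596] r 0.1404 theta 0.608 yaw rel arm -0.003 buttz if home horiz 0.0619 theta if buttz=.06 0.622 jaw rel -0.009
```

View pics/f_side.png

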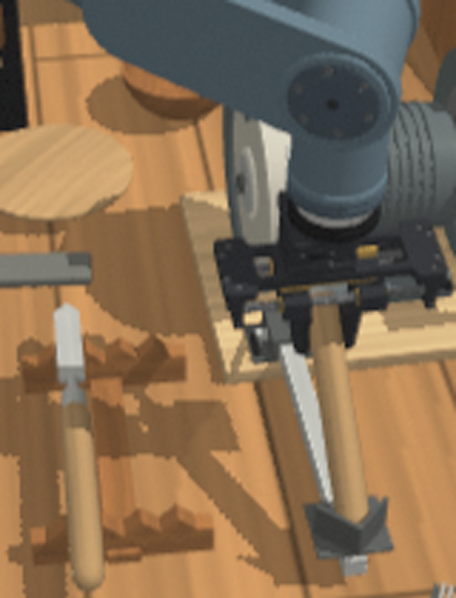

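View pics/f_top.png

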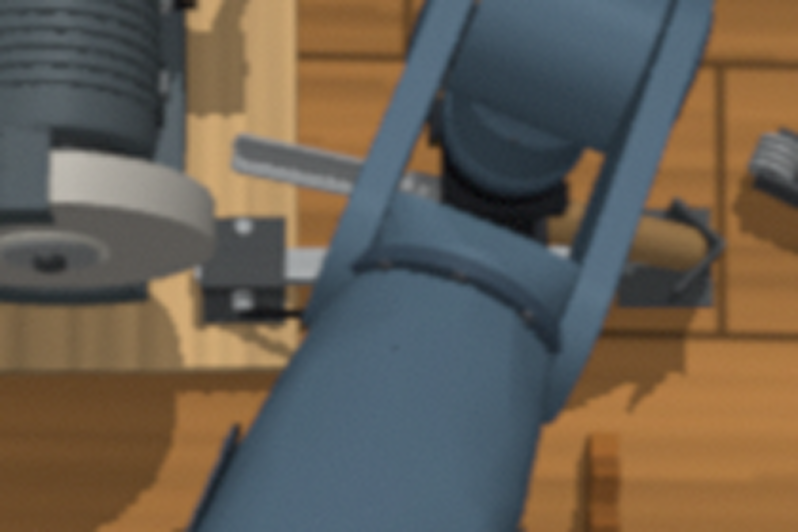

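drive_tool(
  moves=[
    [-1,[0,-0.5,-0.5],0],
    [-1,[0.1,-0.5,-0.5],0],
  ],
)

```text
clock: 6.23
position: [0.6631, -0.0789, 0.1327]
tcp_rot: [-3.048, -0.03, -0.018]
ft_force: [-2.7, 25.3, 11.9]
width: 0.299
```

```bash
python3 st.py
```

```text
6.23 [ 0.6631 -0.0789  0.1327] jawyaw 0.0192 z [ 0.011  0.094 -0.996] F [-2.7 25.3 11.9] T [ 3.64  0.48 -0.1 ] w 26.3
grip [ 0.6629 -0.0808  0.1536] r 0.1411 theta 0.601 yaw rel arm -0.025 buttz if home horiz 0.0569 theta if buttz=.06 0.579 jaw rel -0.006
```

```bash
python3 - <<'E'
import numpy as np
from scipy.optimize import brentq
for D in(.382,.392,.396,.4,.412):
    f=lambda t:np.hypot(.336*np.cos(t)+.011*np.sin(t)-D,.06+.336*np.sin(t)-.011*np.cos(t)-.135)-.1
    t=brentq(f,.25,.8); print(D,t,"grip r",.171*np.cos(t),"grip z",.06+.171*np.sin(t))
E
```

```text
0.382 0.4613456990771524 grip r 0.15312267945431166 grip z 0.13612125220155102
0.392 0.4343355558853047 grip r 0.15512262362403578 grip z 0.13195812421120873
0.396 0.4222683642775693 grip r 0.1559796409054905 grip z 0.13008103611530186
0.4 0.4093186633774732 grip r 0.15687406569659476 grip z 0.12805532684382964
0.412 0.36319909985083904 grip r 0.15984482800640887 grip z 0.12075056345089785
```

drive_tool(
  moves=[
    [-1,[-0.2,-0.2,-0.8],0],
    [-1,[-0.1,0,-0.8],0],
  ],
)

```text
clock: 6.4
position: [0.6628, -0.0725, 0.1217]
tcp_rot: [-3.036, -0.034, -0.029]
ft_force: [0.1, 6.4, 1.6]
width: 0.299
```

```bash
python3 st.py
```

```text
6.4 [ 0.6628 -0.0725  0.1217] jawyaw 0.0212 z [ 0.018  0.105 -0.994] F [0.1 6.4 1.6] T [ 0.88  0.28 -0.14] w 26.3
grip [ 0.6624 -0.0747  0.1426] r 0.1472 theta 0.534 yaw rel arm -0.022 buttz if home horiz 0.0555 theta if buttz=.06 0.504 jaw rel -0.004
```

```bash
python3 - <<'E'
from h import *
C=cams()
for n,b,k in(("top",(130,230,240,450),3.8),("side",(130,330,310,420),3)):
    im=C[n]["image"][:,:,::-1].copy()
    im=cv2.resize(im[b[0]:b[1],b[2]:b[3]],None,fx=k,fy=k,interpolation=cv2.INTER_CUBIC)
    cv2.imwrite(f"pics/g_{n}.png",im)
E
```

```text
(no output)
```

View pics/g_side.png

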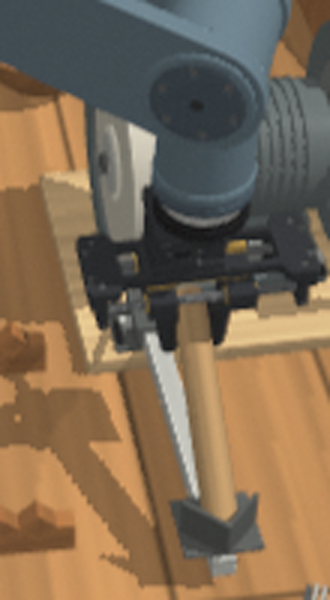

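View pics/g_top.png

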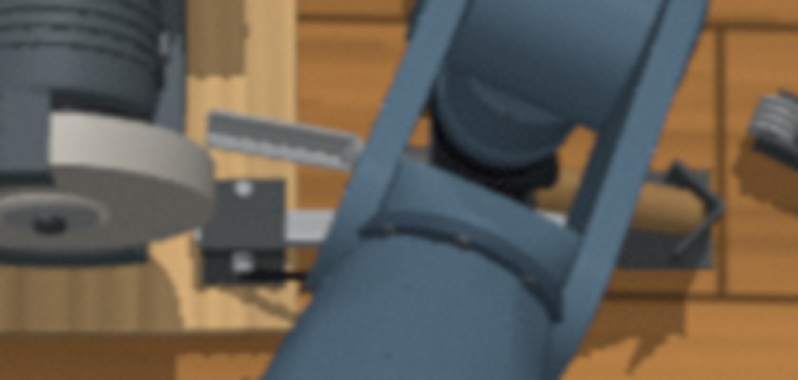

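```bash
python3 - <<'E'
from h import *
C=cams(); a=[.6628,-.2219,1.5957]
for t in(.48,.5,.52,.54):
  for lat in(-.008,0):
    c,s=np.cos(t),np.sin(t)
    P=loc(a,[[.336*c,lat-.011,.06+.336*s],[.336*c,lat+.011,.06+.336*s],[.336*c+.011*s,lat,.06+.336*s-.011*c],[-.014*c,lat*-0,.06-.014*s]])
    u=proj(C["top"],P); print(t,lat,np.round(np.c_[(u[:,0]-240+.5)*3.8,(u[:,1]-130+.5)*3.8],0).tolist())
# wheel rim front corners as overlay check
D=.396;ph=np.deg2rad([30,45,60,75])
for y in(-.015,.015):
    u=proj(C["top"],loc(a,np.c_[D-.1*np.cos(ph),0*ph+y,.135+.1*np.sin(ph)])); print(y,np.round(np.c_[(u[:,0]-240+.5)*3.8,(u[:,1]-130+.5)*3.8],0).tolist())
E
```

```text
0.48 -0.008 [[202.0, 113.0], [202.0, 150.0], [194.0, 136.0], [700.0, 217.0]]
0.48 0 [[202.0, 126.0], [202.0, 163.0], [194.0, 150.0], [700.0, 217.0]]
0.5 -0.008 [[207.0, 110.0], [207.0, 147.0], [199.0, 133.0], [700.0, 217.0]]
0.5 0 [[207.0, 123.0], [207.0, 160.0], [199.0, 147.0], [700.0, 217.0]]
0.52 -0.008 [[213.0, 106.0], [212.0, 144.0], [204.0, 130.0], [700.0, 217.0]]
0.52 0 [[212.0, 120.0], [212.0, 157.0], [204.0, 144.0], [700.0, 217.0]]
0.54 -0.008 [[218.0, 103.0], [218.0, 141.0], [209.0, 127.0], [700.0, 217.0]]
0.54 0 [[218.0, 117.0], [218.0, 154.0], [209.0, 141.0], [700.0, 217.0]]
-0.015 [[186.0, 135.0], [156.0, 125.0], [118.0, 116.0], [73.0, 111.0]]
0.015 [[185.0, 185.0], [155.0, 175.0], [117.0, 167.0], [72.0, 162.0]]
```

The blade's edge corners are at top crop (212,110) and (208,147). That puts the angle at about 0.505 rad, so it's clear of the wheel, and about 7 mm sideways off the middle. I'll correct the yaw while still up.

drive_tool(
  moves=[
    [-1,[-0.4,-0.3,-0.1],0.3],
    [-1,[-0.2,-0.3,-0.2],0.1],
  ],
)

```text
clock: 6.77
position: [0.6569, -0.0724, 0.1205]
tcp_rot: [-3.026, -0.101, -0.026]
ft_force: [-0.8, 13.4, 4.9]
width: 0.3
```

```bash
cat > edge.py <<'E'
from h import *
import sys
C=cams()
k=6;b=(135,195,225,345)
cv2.imwrite(f"pics/{sys.argv[1]}.png",cv2.resize(C["top"]["image"][b[0]:b[1],b[2]:b[3],::-1],None,fx=k,fy=k,interpolation=cv2.INTER_CUBIC))
E
python3 st.py; python3 edge.py e1
```

```text
6.77 [ 0.6569 -0.0724  0.1205] jawyaw 0.0656 z [ 0.014  0.114 -0.993] F [-0.8 13.4  4.9] T [ 1.82  0.33 -0.1 ] w 26.4
grip [ 0.6566 -0.0748  0.1414] r 0.1472 theta 0.534 yaw rel arm 0.017 buttz if home horiz 0.0543 theta if buttz=.06 0.496 jaw rel 0.041
```

View pics/e1.png

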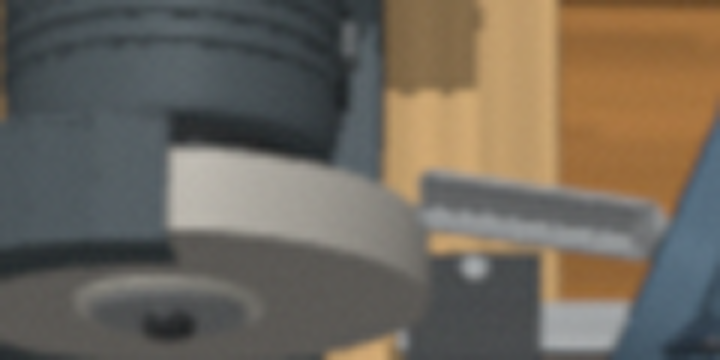

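```bash
cat > fitedge.py <<'E'
from h import *
import sys
v=list(map(float,sys.argv[1:5])); C=cams(); a=[.6628,-.2219,1.5957]
ut=unz([v[:2],v[2:]],6,225,135)
def f(p):
    c,s=np.cos(p[0]),np.sin(p[0])
    return (proj(C["top"],loc(a,[[.336*c,p[1]-.011,.06+.336*s],[.336*c,p[1]+.011,.06+.336*s]]))-ut).ravel()
r=least_squares(f,[.45,0]); print("theta,lat",r.x,np.round(r.fun,1))
E
python3 fitedge.py 424 174 420 232
```

```text
theta,lat [0.51366556 0.00484768] [-0.3 -0.1  0.3  0.1]
```

drive_tool(
  moves=[
    [-1,[0.2,-0.1,-0.4],-0.15],
    [-1,[0.1,-0.1,-0.4],0],
  ],
)

```text
clock: 7.13
position: [0.6603, -0.0697, 0.1152]
tcp_rot: [-3.02, -0.075, -0.031]
ft_force: [-1.9, 9.3, 2.9]
width: 0.301
```

```bash
python3 st.py; python3 edge.py e2
```

```text
7.13 [ 0.6603 -0.0697  0.1152] jawyaw 0.0481 z [ 0.017  0.121 -0.993] F [-1.9  9.3  2.9] T [ 1.09  0.43 -0.14] w 26.5
grip [ 0.66   -0.0722  0.136 ] r 0.1497 theta 0.505 yaw rel arm -0.006 buttz if home horiz 0.0533 theta if buttz=.06 0.461 jaw rel 0.023
```

View pics/e2.png

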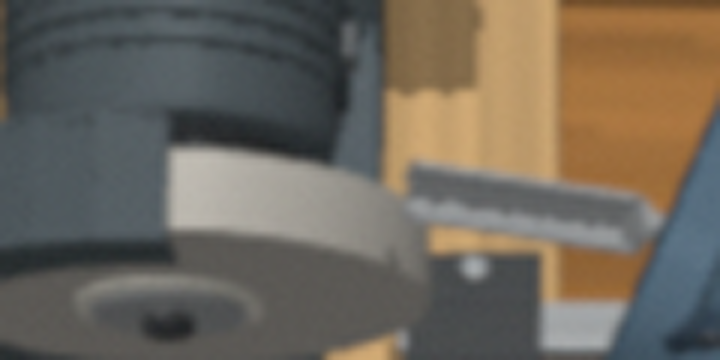

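```bash
python3 fitedge.py 411 164 406 218
```

```text
theta,lat [ 0.47933997 -0.00271371] [-0.4 -0.4  0.4  0.4]
```

drive_tool(
  moves=[
    [-1,[-0.15,0,-0.35],0.05],
  ],
)

```text
clock: 7.42
position: [0.6591, -0.0684, 0.1127]
tcp_rot: [-3.018, -0.084, -0.031]
ft_force: [-0.3, 5.1, -0.9]
width: 0.3
```

```bash
python3 st.py
```

```text
7.42 [ 0.6591 -0.0684  0.1127] jawyaw 0.054 z [ 0.017  0.122 -0.992] F [-0.3  5.1 -0.9] T [ 0.31  0.22 -0.1 ] w 26.4
grip [ 0.6587 -0.071   0.1335] r 0.151 theta 0.489 yaw rel arm 0.002 buttz if home horiz 0.0532 theta if buttz=.06 0.444 jaw rel 0.029
```

drive_tool(
  moves=[
    [-1,[-0.1,0,-0.35],0],
  ],
)

```text
clock: 7.5
position: [0.6581, -0.0672, 0.1098]
tcp_rot: [-3.016, -0.084, -0.032]
ft_force: [-0.6, 5.5, -0.1]
width: 0.305
```

```bash
python3 st.py; python3 edge.py e3
```

```text
7.5 [ 0.6581 -0.0672  0.1098] jawyaw 0.0542 z [ 0.018  0.124 -0.992] F [-0.6  5.5 -0.1] T [ 0.51  0.1  -0.09] w 26.8
grip [ 0.6577 -0.0698  0.1307] r 0.1522 theta 0.473 yaw rel arm 0.008 buttz if home horiz 0.0527 theta if buttz=.06 0.426 jaw rel 0.029
```

View pics/e3.png

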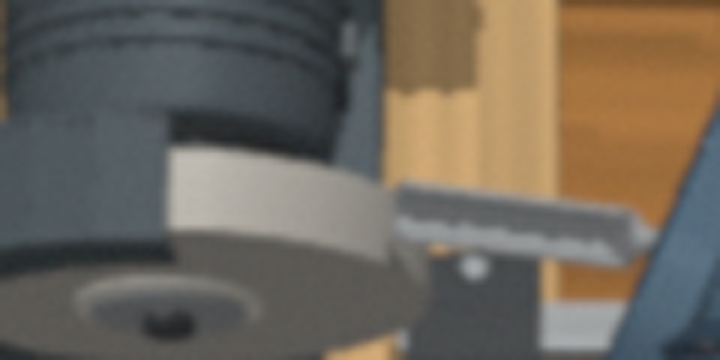

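```bash
python3 fitedge.py 398 183 395 238
```

```text
theta,lat [0.4466766  0.00166599] [-0.2 -0.3  0.2  0.3]
```

drive_tool(
  moves=[
    [-1,[0.05,-0.1,-0.25],0],
  ],
)

```text
clock: 7.78
position: [0.6588, -0.0666, 0.1084]
tcp_rot: [-3.014, -0.083, -0.034]
ft_force: [-0.9, 8.7, 2.1]
width: 0.302
```

```bash
python3 st.py
```

```text
7.78 [ 0.6588 -0.0666  0.1084] jawyaw 0.0537 z [ 0.019  0.126 -0.992] F [-0.9  8.7  2.1] T [ 1.13  0.3  -0.06] w 26.6
grip [ 0.6584 -0.0693  0.1292] r 0.1527 theta 0.467 yaw rel arm 0.004 buttz if home horiz 0.0522 theta if buttz=.06 0.417 jaw rel 0.029
```

drive_tool(
  moves=[
    [-1,[0.05,-0.1,-0.25],0],
  ],
)

```text
clock: 7.87
position: [0.6591, -0.0658, 0.1066]
tcp_rot: [-3.011, -0.083, -0.034]
ft_force: [-0.5, 8.5, 1.6]
width: 0.299
```

```bash
python3 st.py; python3 edge.py e4
```

```text
7.87 [ 0.6591 -0.0658  0.1066] jawyaw 0.0535 z [ 0.019  0.129 -0.991] F [-0.5  8.5  1.6] T [ 0.96  0.34 -0.2 ] w 26.4
grip [ 0.6587 -0.0685  0.1274] r 0.1534 theta 0.457 yaw rel arm 0.002 buttz if home horiz 0.0519 theta if buttz=.06 0.405 jaw rel 0.029
```

View pics/e4.png

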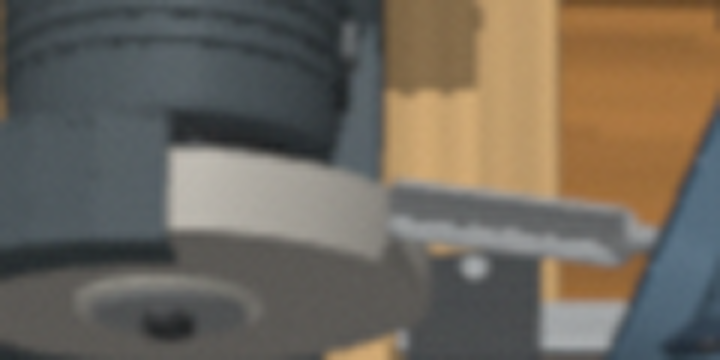

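drive_tool(
  moves=[
    [-1,[0,-0.1,-0.2],0],
  ],
)

```text
clock: 8.05
position: [0.659, -0.0651, 0.1051]
tcp_rot: [-3.009, -0.083, -0.034]
ft_force: [-0.8, 7.2, 0.8]
width: 0.303
```

```bash
python3 st.py
```

```text
8.05 [ 0.659  -0.0651  0.1051] jawyaw 0.0535 z [ 0.019  0.132 -0.991] F [-0.8  7.2  0.8] T [ 0.71  0.24 -0.07] w 26.6
grip [ 0.6586 -0.0679  0.1259] r 0.1541 theta 0.449 yaw rel arm 0.002 buttz if home horiz 0.0518 theta if buttz=.06 0.396 jaw rel 0.029
```

drive_tool(
  moves=[
    [-1,[0,-0.1,-0.2],0],
  ],
)

```text
clock: 8.13
position: [0.6589, -0.0646, 0.1041]
tcp_rot: [-3.007, -0.083, -0.034]
ft_force: [-3.1, 6.0, 8.3]
width: 0.3
```

```bash
python3 st.py; python3 edge.py e5
```

```text
8.13 [ 0.6589 -0.0646  0.1041] jawyaw 0.0535 z [ 0.019  0.134 -0.991] F [-3.1  6.   8.3] T [ 0.77  0.63 -0.07] w 26.4
grip [ 0.6586 -0.0674  0.1249] r 0.1545 theta 0.443 yaw rel arm 0.003 buttz if home horiz 0.0516 theta if buttz=.06 0.389 jaw rel 0.029
```

View pics/e5.png

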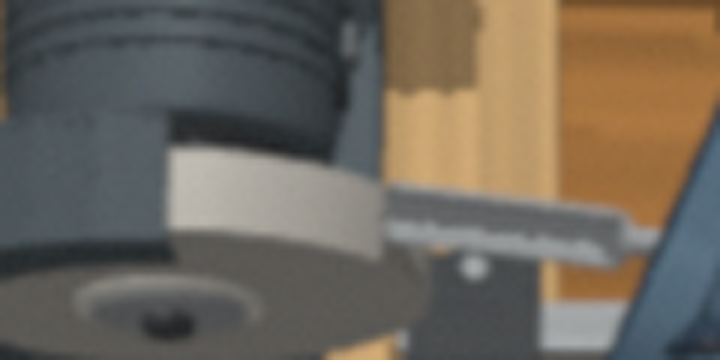

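```bash
python3 fitedge.py 385 185 384 240
```

```text
theta,lat [ 0.41005726 -0.00091682] [-0.  -0.2  0.   0.2]
```

drive_tool(
  moves=[
    [-1,[0,-0.15,-0.1],0],
  ],
  grip_force=10,
)

```text
clock: 8.42
position: [0.6591, -0.0648, 0.1042]
tcp_rot: [-3.005, -0.083, -0.035]
ft_force: [-1.4, 8.9, 2.1]
width: 0.303
```

```bash
python3 st.py
```

```text
8.42 [ 0.6591 -0.0648  0.1042] jawyaw 0.0534 z [ 0.02   0.136 -0.991] F [-1.4  8.9  2.1] T [0.9  0.23 0.  ] w 26.7
grip [ 0.6587 -0.0676  0.125 ] r 0.1543 theta 0.445 yaw rel arm 0.002 buttz if home horiz 0.0513 theta if buttz=.06 0.39 jaw rel 0.029
```

The vertical force jumped and motion stopped, so the edge is on the rim at about 0.41 rad and 1 mm off the middle. I'll relax the grip, then open it.

drive_tool(
  moves=[
    [-1,[0,-0.1,-0.1],0],
    [-1,[0,-0.1,-0.05],0],
  ],
  grip_force=4,
)

```text
clock: 8.58
position: [0.6592, -0.0649, 0.1043]
tcp_rot: [-3.002, -0.083, -0.037]
ft_force: [-0.7, 5.5, -0.6]
width: 0.312
```

```bash
python3 st.py; python3 edge.py e6
```

```text
8.58 [ 0.6592 -0.0649  0.1043] jawyaw 0.0532 z [ 0.021  0.139 -0.99 ] F [-0.7  5.5 -0.6] T [ 0.6   0.22 -0.02] w 27.4
grip [ 0.6587 -0.0678  0.1251] r 0.1542 theta 0.447 yaw rel arm 0.001 buttz if home horiz 0.0511 theta if buttz=.06 0.39 jaw rel 0.028
```

View pics/e6.png

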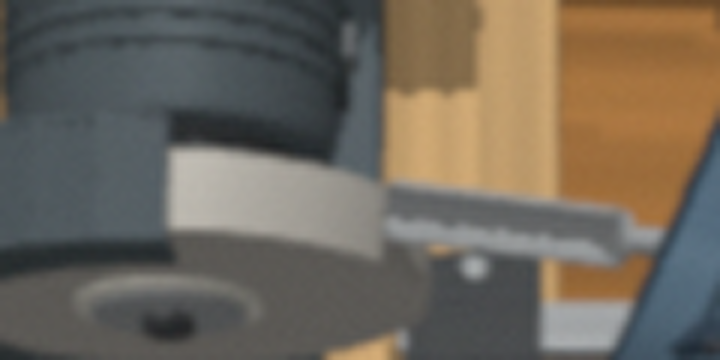

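drive_tool(
  moves=[
    [-0.2,[0,0,0],0],
    [0.2,[0,0,0],0],
    [0.2,[0,0,0],0],
  ],
)

```text
clock: 8.93
position: [0.6601, -0.0663, 0.106]
tcp_rot: [-3.004, -0.081, -0.042]
ft_force: [-0.2, -1.2, -0.2]
width: 0.513
```

```bash
python3 st.py; python3 edge.py e7;  python3 - <<'E'
from h import *
C=cams()
for n,b,k in(("side",(130,330,310,420),3),):
    cv2.imwrite(f"pics/h_{n}.png",cv2.resize(C[n]["image"][b[0]:b[1],b[2]:b[3],::-1],None,fx=k,fy=k,interpolation=cv2.INTER_CUBIC))
E
```

```text
8.93 [ 0.6601 -0.0663  0.106 ] jawyaw 0.052 z [ 0.024  0.136 -0.99 ] F [-0.2 -1.2 -0.2] T [-0.1   0.07 -0.03] w 45.2
grip [ 0.6596 -0.0691  0.1268] r 0.1528 theta 0.466 yaw rel arm -0.004 buttz if home horiz 0.05 theta if buttz=.06 0.401 jaw rel 0.027
```

View pics/e7.png

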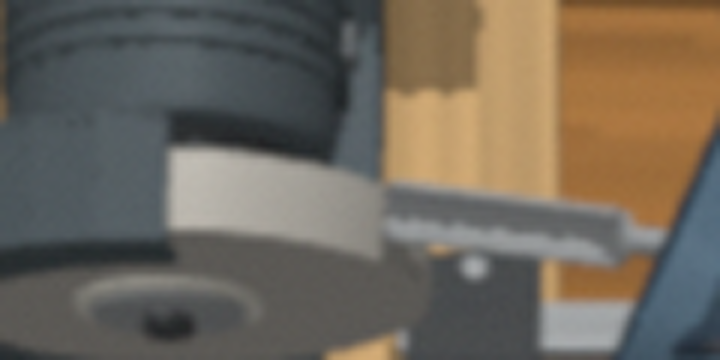

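View pics/h_side.png

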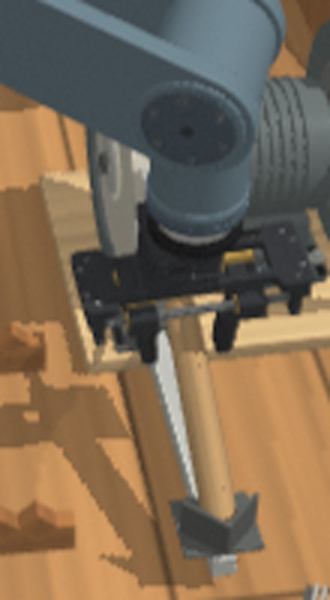

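drive_tool(
  moves=[
    [0.4,[-0.1,-0.1,0],0],
    [0.4,[0,-0.2,1.5],0],
    [0.4,[0,-0.4,3],0],
    [0.4,[0,-0.4,3],0],
    [0.4,[0,-0.4,3],0],
  ],
)

```text
clock: 9.55
position: [0.6523, -0.0795, 0.2036]
tcp_rot: [-2.998, -0.08, -0.015]
ft_force: [0.4, -0.5, 2.1]
width: 0.699
```

drive_tool(
  moves=[
    [0.4,[-2,-1,2],0],
    [0.4,[-3,-1,1],0],
    [0.4,[-3,0,1],0],
    [0.4,[-3,0,0],0],
    [0.4,[-3,0,0],0],
    [0.4,[-3,0,0],0],
    [0.4,[-3,0,0],0],
    [0.4,[0,0,0],0],
  ],
)

```text
clock: 10.22
position: [0.4482, -0.1032, 0.2544]
tcp_rot: [-3.007, -0.082, -0.038]
ft_force: [-0.0, -0.9, -0.4]
width: 0.703
```

```bash
python3 st.py; python3 - <<'E'
from h import *
C=cams()
for n in C: cv2.imwrite(f"pics/z_{n}.png",C[n]["image"][:,:,::-1])
b=(130,215,190,450);cv2.imwrite("pics/zz_top.png",cv2.resize(C["top"]["image"][b[0]:b[1],b[2]:b[3],::-1],None,fx=3,fy=3,interpolation=cv2.INTER_CUBIC))
b=(130,330,320,420);cv2.imwrite("pics/zz_side.png",cv2.resize(C["side"]["image"][b[0]:b[1],b[2]:b[3],::-1],None,fx=3,fy=3,interpolation=cv2.INTER_CUBIC))
E
```

```text
10.22 [ 0.4482 -0.1032  0.2544] jawyaw 0.0524 z [ 0.022  0.134 -0.991] F [-0.  -0.9 -0.4] T [-0.1   0.08  0.02] w 61.9
grip [ 0.4477 -0.106   0.2752] r 0.2443 theta 0.0 yaw rel arm 1.052 buttz if home horiz 0.2752 theta if buttz=.06 nan jaw rel 0.027st.py:8: RuntimeWarning: invalid value encountered in arcsin
  print("grip",np.round(Hc,4),"r",round(float(r),4),"theta",round(float(th),3),"yaw rel arm",round(float(np.arctan2(d[1],d[0])-ay),3),"buttz if home horiz",round(float(Hc[2]-.171*np.sin(th)),4),"theta if buttz=.06",round(float(np.arcsin((Hc[2]-.06)/.171)),3), "jaw rel", round(float(np.arctan2(X[1,0],X[0,0])+np.pi/2-ay+.0),3))
```

View pics/z_side.png

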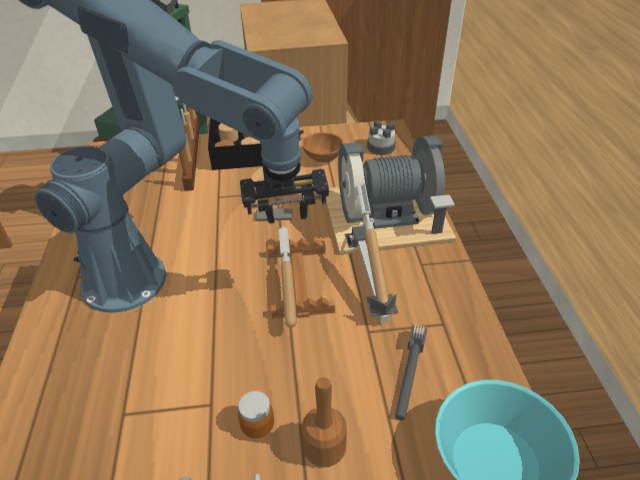

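View pics/zz_top.png

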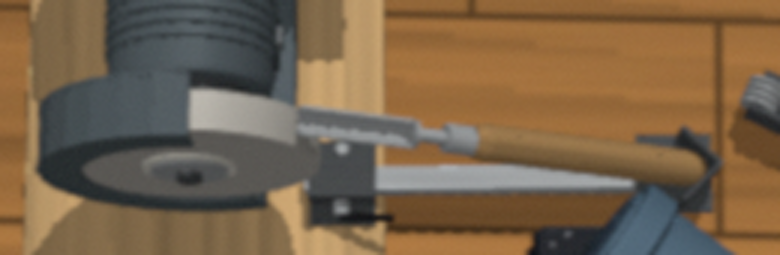

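View pics/zz_side.png

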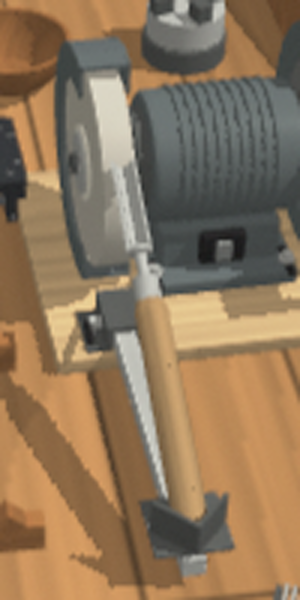

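The side view shows the blade lying on the rim near the middle of the wheel, with the butt down in the V. The top view has the edge at about (298,122) and the butt at about (707,165) in the crop, with the groove facing up. The skew and the other things haven't moved.

```bash
python3 -c "
from plant import workorder
print(workorder.finish_job())"
```

```text
the job is handed in; nothing more can be done
None
```

The roughing gouge is resting with its butt in the V pocket and its edge on the middle of the wheel's rim, hollow side up. The gripper is clear and the job is handed in at about 10 s on the clock.

- **Pressing home:** I set the butt against the V with the blade swung to one side of the wheel, raised the nose to about 0.6 rad, and swung it in line with the arm. I then pressed the butt in with about 25 N back and 12 N down.
- **Lowering:** I kept the butt pressed lightly (about 5–13 N) and lowered in small steps. Contact showed as the vertical force rising from 1 N to 8 N. I eased the grip to 4 N before opening and backing off.
- **Final checks:**
  - At contact the camera fit gave a nose angle of 0.41 rad, within the expected 0.36–0.46.
  - The edge was about 1 mm off the middle of the rim, and it did not visibly move on release.
  - In the last pictures the skew and the other things look unmoved.
- **What disagreed:** During the lowering, the butt height worked out from the gripper's position came out 5–10 mm below the seat height. The camera fit assumes the butt is home. I think the gouge slipped a few millimetres in the grip, because the contact forces and the pictures show the butt in the V. The gripper also tilted by about 0.13 rad along the way.

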